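# Slide a radio module along the rail into a test nest

### The arm

A 6-joint arm with a two-finger parallel gripper is mounted at the origin on a cart in front of the work surface, level with it; the furniture and walls round the work are solid. World frame = base frame: x ahead of the robot, y to its left, z up, the work surface at z = 0. Lengths are in mm, angles in degrees, forces in N, time in s.
With the tool pointing down it reaches from about 350 to 850 mm from the base axis. Payload 8.1 kg.
Tool frame: the origin (TCP) lies between the finger pads; the fingertips stand 19 mm ahead of it and the grasp point (between the pads) is the TCP (nose_length is the distance from the TCP to the fingertips, in mm); y points along the fingers, x is the direction in which the jaws open and shut, and the axes are right-handed (so a half turn about y gives the same grasp; the last joint's range is limited). The gripper opens to 85 mm and grips with 20 to 120 N. Pads are 22 mm wide; open, the fingers measure 114 mm over their backs; the gripper's body (76 mm by 85 mm) begins 54 mm behind the grasp point. The pads swing forward as they close: fully open they stand 13 mm farther back than shut.
Start: joints at [-4.893, 7.471, 85.268, -0, 87.261, -4.893], TCP at [600.005, 0.022, 250.292] pointing down, gripper open.
Joint ranges: [-169.43, 169.43], [-51.17, 129.36], [1.28, 143.12], [-76.62, 256.62], [0, 156.53], [-152.29, 152.29]. Speed limits (degrees/s): [136.94, 136.94, 159.86, 180, 180, 180].

### API

Orientations are given as [roll, pitch, yaw] about the fixed x, y, z axes, in that order (R = Rz(yaw) Ry(pitch) Rx(roll)).
In Python, from bench import sense, snapshot, camera_info, hand_in, nose_length gives the robot as it stands.
- The arm moves only by the tool arm_command, never from a script. Its argument "commands" is a list of rows, each a list of 3 entries, a list of its own where there are three numbers: the opening in per cent of the stroke, from 0 (shut) to 100 (fully open), then the shift along the world's x, y, z in units of 30 mm (1.0 is 30 mm), then the turn, a rotation vector about the world's x, y, z in degrees. A call has 1 to 5 rows; each row shifts and turns the pose as measured when the row begins; what a row does not reach is not made up. A row lasts 1/12 s, in which the tool goes at most 41.7 mm and 7.16 degrees, less where a joint would pass 70% of its speed; a pose out of reach is approached as far as the arm can. A call is refused whole if a number of a shift passes 1 or a number of a turn 7.16, either way. A call with a gripper value outside its range is refused whole. The fingers move at their own pace and stop on an object; "force" is the grip in N (left out, the last holds). Time passes only in rows, so rows that do not move let the fingers close. It gives the time, the measured TCP pose, the force and the opening at its end, in the units of the state.
- sense(): the state, without advancing time (a new reading comes with each control period).
- snapshot(name): name is "scene" or "side" or "wrist"; returns the picture (384x512x3 uint8, blue, green, red); there is no depth.
- camera_info(name): a dict with "fx", "fy", "cx", "cy" (pixels), "k1" (the pictures are not rectified: a ray, as slopes to the right and down, at radius r is drawn at 1 + k1 r^2 times it, then the intrinsics apply), "rvec" (rotation vector, rad) and "tvec" (3), from world to camera coordinates, as OpenCV has them; the wrist camera has in their place "hand_eye" (4x4, takes a point from camera to tool coordinates, whose origin is the TCP and whose axes are the tool frame's). Camera axes: x right, y down, z forward; pixel columns grow to the right and rows downward; lengths in mm; the calibration is good to about 2 mm. A picture is of the moment at which its call begins: read the wrist's pose just before it. camera_info takes no time and is no camera call.
- hand_in(): hands the job in, once; it reports no verdict.
The state is a dict: "time": time; "joint_pos": joint angles; "qd": joint speeds; "joint_efforts": joint torques, N m; "tool_pos": TCP position; "tcp_rot": TCP orientation; "ft_force": force on the tool from outside, world axes, zero at the start; "wrist_torque": the same for the moment, N m; "finger_gap": finger opening in mm.
Only numpy, scipy, OpenCV 4.12 (cv2) and the standard library are available. Lean on these libraries where they do the work, as an engineer would, in place of code of your own. Each camera call takes 0.05 s, during which the arm holds its last target. There are 200 camera calls.

### The job

Load the small blue-lidded radio module into the test nest: with the fingertips push it back so that its long side lies flat against the nest's rail, then slide it along the rail, gold contacts first, into the corner pocket under the black nose and fully home against its end, so that the brass catch snaps in behind it. Do not pick it up at any time, and leave the two cells, the tin and the tools round the nest where they are.

Things in the scene. Friction and masses are not known exactly. Their poses are not given: they have to be found in the camera images.
- nest: fixed test nest, may stand turned a little. Origin at bench level near the middle of its base; +x to the rail (away from the robot), +y (left) along the rail to the pocket, z up. Dark flat deck x -70 to +65, y -140 to +140 mm, its top 15 mm above the bench; aluminium rail along the far side, guiding face at x = +48 mm, 7 mm high above the deck.
- end_stop (a point): centre of the pocket's hard end face, at x = +28, y = +102 mm in the nest's frame, 7 mm above the deck; the nest's axes. The face belongs to the black end block, 30 mm high above the deck, which closes the +y end. Its nose overhangs the pocket from y = +84.5 mm on, 17 mm above the deck, so the module passes under it but cannot be dropped in.
- pocket (a point): centre of the seated module (7 mm above the deck), at x = +28, y = +70.5 mm in the nest's frame; the nest's axes. The module rests here with the catch closed behind it and can be pushed 5.5 mm further to the hard stop. The pocket's front wall, a 10 mm high cheek with flared mouth, has its inner face at x = +6 mm from y = +54 mm on: 42 mm wide for the 40 mm module.
- module_mid (a point): centre (7 mm above the deck) of the loose radio module: aluminium housing, blue lid with a blank white label, gold contacts on its +y end; 40 mm along its x, 52 mm along its y, 14 mm high, about 90 g. It starts on the deck, right of the pocket and in front of the rail, its +y end roughly towards the pocket, turned by up to 20 degrees from the rail.
- module_contacts (a point): middle of the module's leading (+y) end face with the gold contacts, 26 mm from the module's centre, 8.5 mm above the deck; the module's axes
- catch (a joint): sprung brass catch lying low on the deck (top 7 mm above it), turning on a pin at nest x = -12, y = -4 mm. 0 = closed: its round nose (3 mm radius) reaches to x = +15.5, y = +44.5 mm, 7.5 mm across the path's front edge. The passing module presses it open to about 0.15 rad; it springs back to 0, keeping it in, once its trailing end is beyond y = +47.5 mm (2.5 mm short of the stop).
- catch_tip (a point): foremost (+y) point of the catch's round nose, at nest x = +12.5, y = +44.5 mm when closed, 4 mm above the deck; moves with the catch. The catch pushes the passing module towards the rail with about 2 N; pushing the module home takes about 5 to 9 N in all.
- contacts (a joint): travel in m of the white spring-loaded carrier with brass contact pins in the pocket, pushed in by the module's leading end: 0 = out (its face at nest y = +92.5 mm, 0.7 N), 0.004 with the module seated and caught, 0.0095 at the hard stop (4 N).
- cell_green: bystander: green cylindrical cell standing upright behind the nest, 18 mm across, 67 mm tall; origin under its centre
- cell_purple: bystander: purple cylindrical cell standing upright behind the nest, 18 mm across, 67 mm tall; origin under its centre
- tin: bystander: small tin with a green lid behind the nest, 38 mm across, 50 mm tall; origin under its centre
- torque_key: bystander: small flat key with a blue handle, 19 x 90 x 9 mm, lying left of the nest
- tweezers: bystander: black tweezers, 20 x 120 x 9 mm, lying left of the nest
- side_cutter: bystander: red-handled cutters, 40 x 130 x 11 mm, lying behind the nest on the left

How it is judged:
By the outcome, as a careful person would: the job done as asked, in the order asked, and still so for the second after the job is handed in, with the robot touching nothing.
It also fails if it takes over 46 s, if anything falls off the work surface, if the arm or the gripper's body presses on something with over 40 N, if the wrist force passes 120 N, or if a joint passes its speed limit or range.

## Working session

There is one attempt and no reset: what is moved stays moved. The work goes in short steps, Python scripts to look and compute and a tool call to move; the robot and the scene stay as the last step left them, time stands still between calls to the robot, and variables do not carry over. Pictures are saved under pics/ and viewed, about 8 in all and at most 12, crops included, and the job is handed in when it is done.

Besides the shell and the picture viewer there is one more tool, called after ">>>" as name(argument=value, ...), one argument or row to a line, values as JSON. arm_command: Moves the arm, as the interface text tells. Its arguments: {"type":"object","properties":{"commands":{"type":"array"},"force":{"type":"number"}},"required":["commands"]}

```bash
mkdir -p pics; ls
python3 - <<'E'
from bench import *
import cv2
s=sense();print(s)
for n in("scene","side","wrist"):
    print(n,camera_info(n)); cv2.imwrite(f"pics/a_{n}.png",snapshot(n))
E
```

```text
pics
{'time': 0.0, 'joint_pos': array([-4.89349107e+00,  7.51620568e+00,  8.53300966e+01,  1.20698484e-03,
        8.72627991e+01, -4.89123238e+00]), 'qd': array([-0.00906546, -0.06990626, -0.02278335, -0.08463242, -0.03456178,
       -0.02498516]), 'joint_efforts': array([-1.90700346e-03, -5.69404185e+01, -5.00557995e+01, -2.19391650e-04,
        1.44415747e-02,  7.24149572e-05]), 'tool_pos': array([5.99471759e+02, 7.03524006e-02, 2.49225141e+02]), 'tcp_rot': array([-8.99894964e+01,  1.08601272e-01, -2.30751572e-03]), 'ft_force': array([-0.0541598 ,  0.40381886, -0.05439174]), 'wrist_torque': array([-0.00679536, -0.00958589, -0.01853739]), 'finger_gap': 85.37688042546792}
scene {'fx': 424.8221627706281, 'fy': 424.8221627706281, 'cx': 253.4351063760446, 'cy': 195.91543634296303, 'k1': -0.00513995847035895, 'rvec': array([ 1.92461306, -1.01022523,  0.58777076]), 'tvec': array([-385.85243067,  228.72307219,  718.11580512])}
side {'fx': 448.150136412678, 'fy': 448.150136412678, 'cx': 255.10347695676654, 'cy': 193.34700628167016, 'k1': 0.0036154218432684505, 'rvec': array([ 0.64525177, -2.59770603,  1.18920386]), 'tvec': array([410.03520592, 260.6574698 , 773.24642704])}
wrist {'fx': 325.97317072070024, 'fy': 325.97317072070024, 'cx': 259.5281733495348, 'cy': 197.44267321755575, 'k1': -0.06630756144429596, 'hand_eye': array([[ 9.99998411e-01, -1.29438589e-04, -1.77814949e-03,
        -1.44259052e+00],
       [ 1.63932166e-03, -3.25312846e-01,  9.45605026e-01,
        -1.23976095e+02],
       [-7.00852651e-04, -9.45606438e-01, -3.25312117e-01,
         8.50848284e+01],
       [ 0.00000000e+00,  0.00000000e+00,  0.00000000e+00,
         1.00000000e+00]])}
```

View pics/a_scene.png

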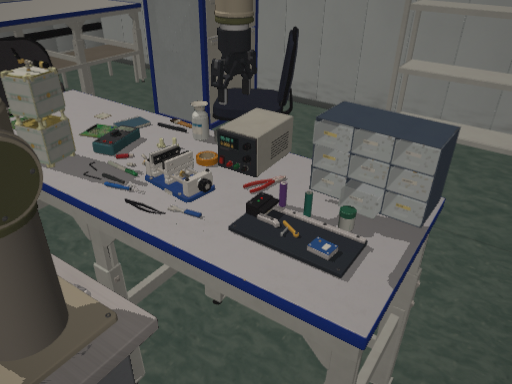

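View pics/a_wrist.png

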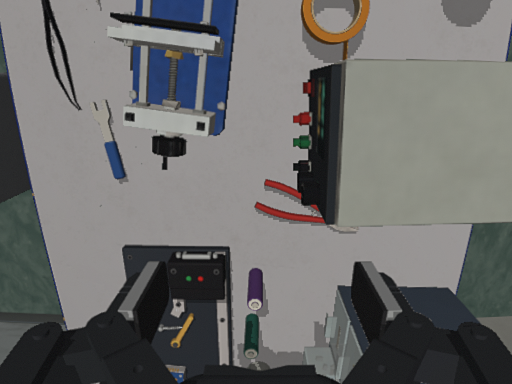

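The wrist view, with image right = +x and down = −y, shows the nest at the lower left and the module cut off at about (175,375). I'll compute rough positions and then move over it.

```bash
cat > h.py <<'E'
import numpy as np,cv2
from scipy.spatial.transform import Rotation as R
from bench import *
def campose(n,s=None):
    c=camera_info(n)
    if n=="wrist":
        T=np.eye(4);T[:3,:3]=R.from_euler('xyz',s['tcp_rot'],degrees=True).as_matrix();T[:3,3]=s['tool_pos']
        M=T@c['hand_eye'];return c,M[:3,:3],M[:3,3]
    r=cv2.Rodrigues(np.array(c['rvec']))[0];return c,r.T,-r.T@np.array(c['tvec'])
def ray(n,px,s=None):
    c,A,o=campose(n,s)
    K=np.array([[c['fx'],0,c['cx']],[0,c['fy'],c['cy']],[0,0,1]])
    p=cv2.undistortPoints(np.array(px,float).reshape(-1,1,2),K,np.array([c['k1'],0,0,0.]))[:,0]
    return o,np.c_[p,np.ones(len(p))]@A.T
def onz(n,px,z,s=None):
    o,d=ray(n,px,s);z=np.broadcast_to(z,len(d));return o+d*((z-o[2])/d[:,2])[:,None]
E
python3 - <<'E'
from h import *
im=cv2.imread("pics/a_scene.png")
print(onz("scene",[[322,247],[230,229],[362,263],[260,203],[270,212]],[29,15,0,45,15]).round(0))
print("rack",onz("scene",[[312,192],[434,218]],0).round())
b=cv2.imread("pics/a_side.png")
o,A=campose("side")[2],None
print(o)
cv2.imwrite("pics/c1.png",np.hstack([cv2.resize(im[170:280,215:385],None,fx=2.3,fy=3),cv2.resize(b,(400,330))]))
print(nose_length)
try: print(nose_length())
except Exception as e: print(e)
E
```

```text
[[ 463. -323.   29.]
 [ 420. -118.   15.]
 [ 498. -401.    0.]
 [ 510. -138.   45.]
 [ 531. -154.   15.]]
rack [[ 697. -182.    0.]
 [ 759. -482.    0.]]
[158.30141361 557.56878795 705.71873487]
19.0
'float' object is not callable
```

View pics/c1.png

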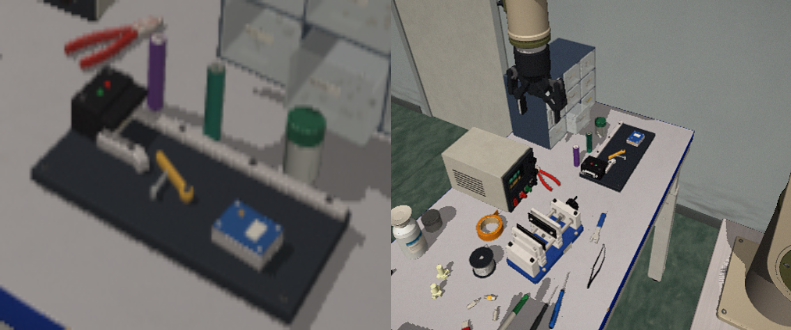

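The crop shows the nest with its end block at the left (+y), a brass/yellow catch in the middle and the module at the right with its gold contacts towards the pocket. I'll move over the module while closing the fingers.

>>> arm_command(
  commands=[
    [0,[-0.4,-1,-0.15],[0,0,0]],
    [0,[-0.4,-1,-0.15],[0,0,0]],
    [0,[-0.4,-1,-0.15],[0,0,0]],
    [0,[-0.4,-1,-0.15],[0,0,0]],
    [0,[-0.4,-1,-0.15],[0,0,0]],
  ],
  force=40,
)

```text
time: 0.57
tool_pos: [538.6, -147.9, 225.4]
tcp_rot: [-89.8, 0.1, 0.6]
ft_force: [0.8, -0.8, -0.4]
finger_gap: 25.5
```

>>> arm_command(
  commands=[
    [0,[-0.4,-1,-0.15],[0,0,0]],
    [0,[-0.4,-1,-0.15],[0,0,0]],
    [0,[-0.4,-1,-0.15],[0,0,0]],
    [0,[-0.4,-1,-0.15],[0,0,0]],
    [0,[0,0,0],[0,0,0]],
  ],
)

```text
time: 0.98
tool_pos: [483.8, -276.9, 204.0]
tcp_rot: [-89.8, 0.3, 0.4]
ft_force: [0.6, 0.6, -1.1]
finger_gap: -0.3
```

Run:
```python
from h import *
s=sense();print(s['time'],s['tool_pos'],s['tcp_rot'],s['finger_gap'],s['qd'])
im=snapshot("wrist");cv2.imwrite("pics/w1.png",im)
cv2.imwrite("pics/w1b.png",cv2.resize(im,(768,576)))
```

```text
0.9833 [ 483.77052094 -276.93983411  204.01420377] [-89.84423288   0.28641333   0.4402442 ] -0.25640481606994797 [ 2.02688012 -0.68473326  0.65522329  2.44645614  0.84727267  3.09331426]
```

View pics/w1b.png

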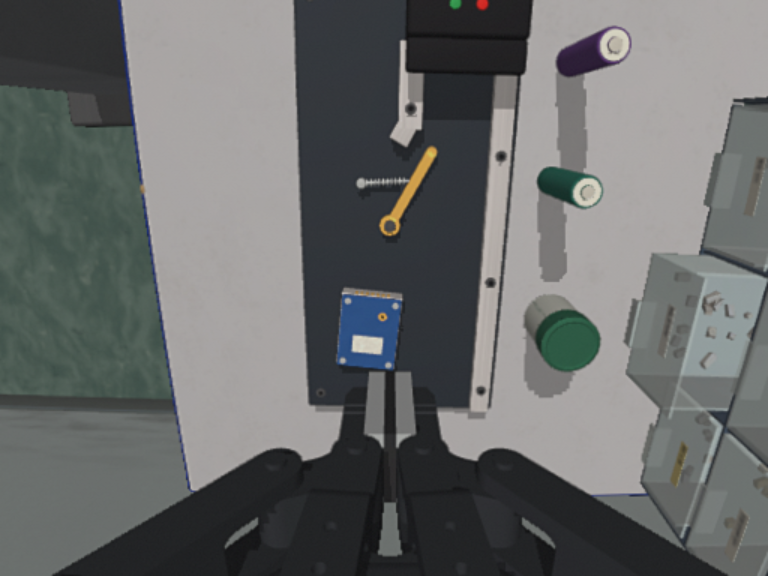

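The wrist view shows the lid at about (370,328)/1.5, the rail's front edge from (495,75) to (470,412), the pivot ring at (390,226) and the catch tip at (431,153). Nothing blocks the path. Next I'll compute the nest and module poses.

Run:
```python
from h import *
import types
s=dict(tool_pos=[483.77052,-276.93983,204.0142],tcp_rot=[-89.84423,.286413,.440244])
im=cv2.imread("pics/w1.png");g=cv2.cvtColor(im,cv2.COLOR_BGR2GRAY).astype(float)
rail=[];left=[]
for r in list(range(90,262,4)):
    x0=int(330+(313-330)*(r-50)/(275-50)); seg=g[r,x0-12:x0+12]; rail.append((x0-12+np.argmax(np.diff(seg))+.5,r))
    x0=int(197+(206-197)*r/268);seg=g[r,x0-10:x0+10];left.append((x0-10+np.argmin(np.diff(seg))+.5,r))
def fit(px,z):
    P=onz("wrist",px,z,s)[:,:2]
    for _ in range(3):
        m=np.polyfit(P[:,1],P[:,0],1);e=P[:,0]-np.polyval(m,P[:,1]);P=P[abs(e)<max(1,1.5*np.median(abs(e)))]
    return m,len(P),e.std()
mr=fit(rail,15);ml=fit(left,15);print("rail",mr,"left",ml)
yaw=-np.arctan(mr[0][0]);yl=-np.arctan(ml[0][0]);print("yaw",np.degrees([yaw,yl]))
ex=np.array([np.cos(yaw),np.sin(yaw)]);ey=np.array([-ex[1],ex[0]])
piv=onz("wrist",[[390/1.5,226/1.5]],22,s)[0,:2];tip=onz("wrist",[[432/1.5,151/1.5]],22,s)[0,:2]
# bottom deck edge
bot=[]
for c in range(212,235,3):
    seg=g[255:285,c];bot.append((c,255+np.argmax(np.diff(seg))+.5))
B=onz("wrist",bot,15,s)[:,:2]
ry=np.polyval(mr[0],-255);pr=np.array([ry,-255.]);
xo=pr@ex-48
print("left edge nest x",np.array([np.polyval(ml[0],-255),-255])@ex-xo)
yo1=piv@ey+4;yo2=(B@ey).mean()+140;print("yo",yo1,yo2,"tip",tip@ex-xo,tip@ey-yo1,"piv x",piv@ex-xo)
hsv=cv2.cvtColor(im,cv2.COLOR_BGR2HSV)
m=cv2.inRange(hsv,(95,100,60),(125,255,255));m[:180]=0;m[252:]=0;m[:,:215]=0;m[:,275:]=0
m=cv2.morphologyEx(m,cv2.MORPH_CLOSE,np.ones((9,9)))
c=max(cv2.findContours(m,0,2)[0],key=cv2.contourArea)
(cx,cy),(w,h),a=cv2.minAreaRect(c);bx=cv2.boxPoints(((cx,cy),(w,h),a));print("box",bx)
W=onz("wrist",bx,29,s)[:,:2];ct=W.mean(0)
E=np.roll(W,-1,0)-W;L=np.linalg.norm(E,axis=1);e=E[np.argmax(L)];e=e*np.sign(e[1]);th=np.degrees(np.arctan2(-e[0],e[1]))
print("module",ct,"sides",L,"yaw",th,"rel",th-np.degrees(yaw))
for yo in (yo1,yo2): print("nest O",xo*ex+yo*ey,"module in nest",ct@ex-xo,ct@ey-yo)
```

```text
rail (array([7.59389531e-03, 5.43818585e+02]), 43, np.float64(0.32201382516697563)) left (array([1.19674292e-02, 4.25895830e+02]), 43, np.float64(0.30286596100887153))
yaw [-0.43508979 -0.68565045]
left edge nest x -71.03457434083458
yo -242.12838080733974 -241.3381708747312 tip 11.88206505170291 42.24212361801179 piv x -12.797846538190527
box [[223.28471 242.58118]
 [228.12355 195.80588]
 [267.22235 199.85059]
 [262.38354 246.62589]]
module [ 466.95003518 -320.03470428] sides [50.80769077 38.14260345 50.95275687 40.17384336] yaw -4.730267014293325 rel -4.295177226169001
nest O [ 493.94996562 -245.88636647] module in nest -26.436093490988355 -74.35122866743689
nest O [ 493.95596622 -245.09617932] module in nest -26.436093490988355 -75.14143860004543
```

Nest origin is about (494,−245.5) with yaw −0.5°. The module is at nest (−26.5,−75), turned about −4°. I'll go in front of the module and descend.

>>> arm_command(
  commands=[
    [0,[-0.9,-0.55,0],[0,0,-0.9]],
    [0,[-0.9,-0.55,0],[0,0,0]],
    [0,[-0.5,-0.35,-0.5],[0,0,0]],
    [0,[0,0,-1],[0,0,0]],
    [0,[0,0,-1],[0,0,0]],
  ],
)

```text
time: 1.45
tool_pos: [418.5, -320.5, 135.2]
tcp_rot: [-90.2, -0.4, -0.4]
ft_force: [0.3, 1.1, -1.5]
finger_gap: -0.1
```

>>> arm_command(
  commands=[
    [0,[0,0,-1],[0,0,0]],
    [0,[0,0,-1],[0,0,0]],
    [0,[0,0,-0.4],[0,0,0]],
    [0,[0,0,0],[0,0,0]],
  ],
)

```text
time: 1.78
tool_pos: [417.1, -314.8, 55.0]
tcp_rot: [-89.9, -0.2, -0.4]
ft_force: [0.4, -0.2, 0.0]
finger_gap: 0.0
```

>>> arm_command(
  commands=[
    [0,[0,-0.2,-0.3],[0,0,0]],
    [0,[0,0,-0.15],[0,0,0]],
    [0,[0,0,0],[0,0,0]],
  ],
)

```text
time: 2.03
tool_pos: [418.4, -318.4, 41.5]
tcp_rot: [-89.7, -0.1, -0.2]
ft_force: [-0.2, -0.1, -0.3]
finger_gap: -0.1
```

Run:
```python
from h import *
s=sense();print(s['tool_pos'],s['ft_force'])
a=snapshot("scene");w=snapshot("wrist");cv2.imwrite("pics/w2.png",w)
cv2.imwrite("pics/v2.png",np.hstack([cv2.resize(a[190:290,240:370],(520,400)),cv2.resize(w[150:384,150:362],(280,400))]))
```

```text
[ 418.37240903 -318.38053455   41.50097641] [-0.21594806 -0.08145117 -0.27531622]
```

View pics/v2.png

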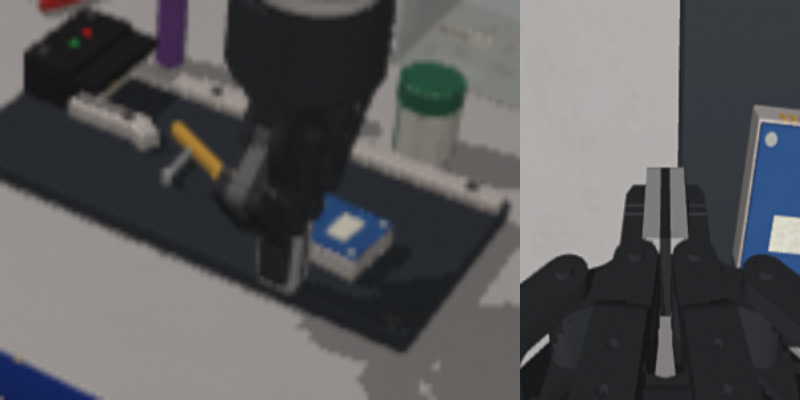

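The fingertips stand in front of the module, level with its middle. Now pushing in +x.

>>> arm_command(
  commands=[
    [0,[0.25,0,0],[0,0,-0.3]],
    [0,[0.25,0,0],[0,0,0]],
    [0,[0.25,0,0],[0,0,0]],
    [0,[0.25,0,0],[0,0,0]],
    [0,[0.25,0,0],[0,0,0]],
  ],
)

```text
time: 2.55
tool_pos: [461.4, -320.2, 46.8]
tcp_rot: [-90.0, -0.5, -0.6]
ft_force: [-0.1, 1.2, -1.7]
finger_gap: 0.2
```

>>> arm_command(
  commands=[
    [0,[0.25,0,0],[0,0,0]],
    [0,[0.25,0,0],[0,0,0]],
    [0,[0.2,0,0],[0,0,0]],
    [0,[0.2,0,0],[0,0,0]],
  ],
)

```text
time: 2.88
tool_pos: [492.5, -320.0, 47.0]
tcp_rot: [-90.1, -0.5, -0.6]
ft_force: [-0.9, 0.7, 1.4]
finger_gap: 0.0
```

Run:
```python
from h import *
s=sense();print(s['tool_pos'],s['ft_force'])
a=snapshot("scene");w=snapshot("wrist");cv2.imwrite("pics/w3.png",w)
cv2.imwrite("pics/v3.png",np.hstack([cv2.resize(a[190:290,240:370],(520,400)),cv2.resize(w[150:384,150:362],(280,400))]))
```

```text
[ 492.45893189 -320.04770759   47.00271403] [-0.91925382  0.69546619  1.3614839 ]
```

View pics/v3.png

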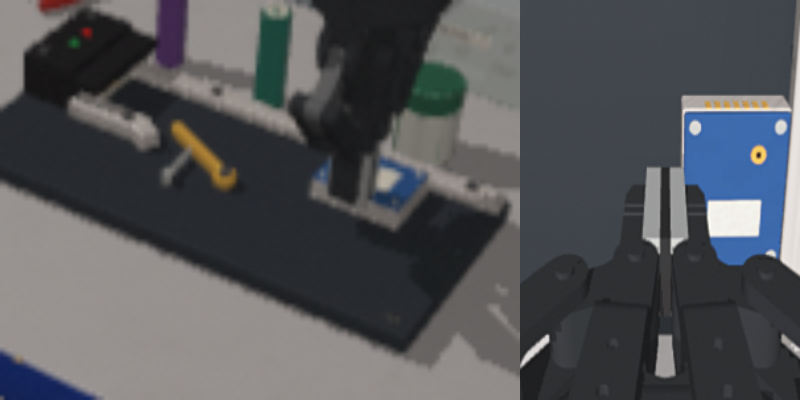

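The module is square to the fingers and a few mm short of the rail. The tool has crept up to z 47, so I'll lower a little and press on gently.

>>> arm_command(
  commands=[
    [0,[-0.1,0,-0.15],[0,0,0]],
    [0,[0,0,-0.1],[0,0,0]],
    [0,[0.2,0,0],[0,0,0]],
    [0,[0.1,0,0],[0,0,0]],
  ],
)

```text
time: 3.32
tool_pos: [495.7, -320.9, 41.3]
tcp_rot: [-90.1, -0.2, -0.5]
ft_force: [-15.5, 3.2, 11.5]
finger_gap: 0.5
```

>>> arm_command(
  commands=[
    [0,[0.1,0,-0.05],[0,0,0]],
    [0,[0.1,0,-0.05],[0,0,0]],
  ],
)

```text
time: 3.48
tool_pos: [496.1, -321.0, 41.2]
tcp_rot: [-89.9, 0.5, -0.6]
ft_force: [-25.2, 8.5, 33.0]
finger_gap: -0.1
```

>>> arm_command(
  commands=[
    [0,[-0.3,0,0.1],[0,0,0]],
    [0,[-0.4,0,0.2],[0,0,0]],
    [0,[-0.2,-0.4,0.8],[0,0,0]],
    [0,[0.6,-0.6,0.6],[0,0,0]],
    [0,[0.7,-0.6,0],[0,0,0]],
  ],
)

```text
time: 3.9
tool_pos: [499.1, -365.5, 90.3]
tcp_rot: [-89.5, 1.1, -0.6]
ft_force: [1.0, -0.1, 1.1]
finger_gap: 0.1
```

Run:
```python
from h import *
s=sense();print(s['time'],s['tool_pos'],s['tcp_rot'],s['ft_force'])
im=snapshot("wrist");cv2.imwrite("pics/w4.png",im)
hsv=cv2.cvtColor(im,cv2.COLOR_BGR2HSV)
m=cv2.inRange(hsv,(95,100,60),(125,255,255));
m=cv2.morphologyEx(m,cv2.MORPH_CLOSE,np.ones((9,9)))
cs=sorted(cv2.findContours(m,0,2)[0],key=cv2.contourArea)[-2:]
for c in cs:
    b=cv2.boxPoints(cv2.minAreaRect(c));W=onz("wrist",b,29,s)[:,:2];print(b.round(),W.round(1),W.mean(0))
cv2.imwrite("pics/v4.png",cv2.resize(im,(640,480)))
```

```text
3.9 [ 499.11651398 -365.5214198    90.27820447] [-89.49549136   1.10255813  -0.6176406 ] [ 1.04751111 -0.05797633  1.08356183]
[[ -6. 145.]
 [  0. 143.]
 [ 48. 327.]
 [ 42. 328.]] [[ 334.5 -309. ]
 [ 339.  -308.1]
 [ 338.7 -444.2]
 [ 333.2 -446. ]] [ 336.33564067 -376.79035122]
[[267. 112.]
 [335. 112.]
 [335. 198.]
 [267. 198.]] [[ 501.1 -293.7]
 [ 538.8 -293.9]
 [ 541.7 -344.2]
 [ 500.9 -344.1]] [ 520.62302537 -318.9667465 ]
```

View pics/v4.png

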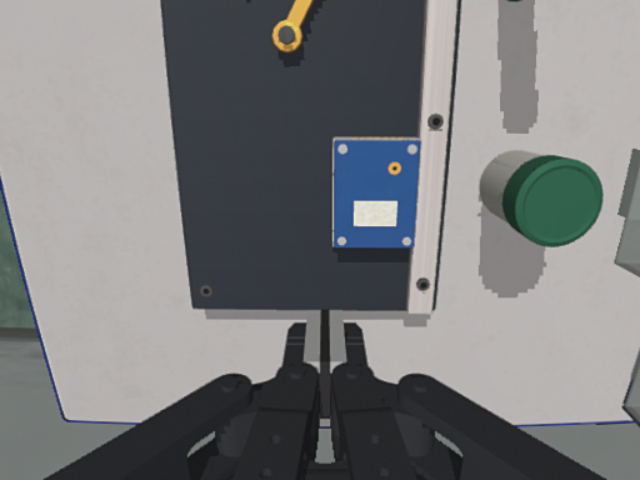

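The module's long side lies flat against the rail, with its centre at about (520.6,−319). I'll come down behind its trailing end.

>>> arm_command(
  commands=[
    [0,[0.4,-0.1,-0.3],[-0.4,-0.8,0]],
    [0,[0.4,-0.05,-0.6],[0,0,0]],
    [0,[0,0,-0.6],[0,0,0]],
    [0,[0,0,-0.2],[0,0,0]],
    [0,[0,0,0],[0,0,0]],
  ],
)

```text
time: 4.37
tool_pos: [526.0, -376.1, 35.6]
tcp_rot: [-90.1, 0.1, -0.9]
ft_force: [-0.3, -0.2, -0.2]
finger_gap: 0.0
```

>>> arm_command(
  commands=[
    [0,[-0.1,0,0.25],[0,0,0]],
    [0,[0,0.2,0],[0,0,0]],
    [0,[0,0.25,0],[0,0,0]],
    [0,[0,0.25,0],[0,0,0]],
    [0,[0,0.25,0],[0,0,0]],
  ],
)

```text
time: 4.78
tool_pos: [521.5, -347.0, 46.2]
tcp_rot: [-90.1, 0.0, -1.0]
ft_force: [-0.5, -0.7, -0.2]
finger_gap: -0.2
```

>>> arm_command(
  commands=[
    [0,[0.05,0.25,-0.1],[0,0,0]],
    [0,[0,0.25,0],[0,0,0]],
    [0,[0,0.25,0],[0,0,0]],
    [0,[0,0.25,0],[0,0,0]],
    [0,[0,0.25,0],[0,0,0]],
  ],
)

```text
time: 5.2
tool_pos: [523.7, -310.4, 49.1]
tcp_rot: [-90.8, -0.2, -1.0]
ft_force: [0.3, 0.5, 0.2]
finger_gap: -0.0
```

Run:
```python
from h import *
s=sense();print(s['time'],s['tool_pos'],s['tcp_rot'],s['ft_force'])
im=snapshot("wrist");cv2.imwrite("pics/w5.png",im)
hsv=cv2.cvtColor(im,cv2.COLOR_BGR2HSV)
m=cv2.inRange(hsv,(95,100,60),(125,255,255));m[:,:150]=0
m=cv2.morphologyEx(m,cv2.MORPH_CLOSE,np.ones((9,9)))
c=max(cv2.findContours(m,0,2)[0],key=cv2.contourArea)
b=cv2.boxPoints(cv2.minAreaRect(c));W=onz("wrist",b,29,s)[:,:2];print(b.round(),W.round(1),W.mean(0))
cv2.imwrite("pics/v5.png",cv2.resize(im,(640,480)))
```

```text
5.2 [ 523.6752191  -310.44407807   49.14338045] [-90.80976481  -0.19690465  -0.96209256] [0.25914415 0.48070791 0.24176007]
[[214. 187.]
 [296. 186.]
 [297. 279.]
 [215. 280.]] [[ 501.6 -269.5]
 [ 539.5 -269.6]
 [ 541.3 -320. ]
 [ 499.  -320. ]] [ 520.36391444 -294.77664904]
```

View pics/v5.png

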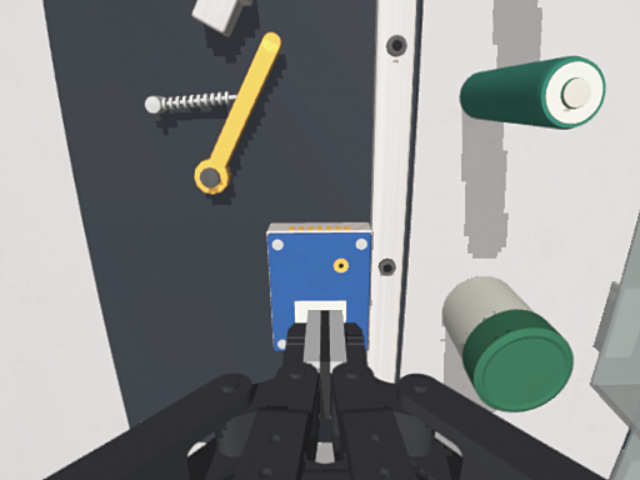

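The fingertip crept up over the lid; the module stopped at centre y ≈ −295, still flat on the rail. I'll back off and come down lower behind it.

>>> arm_command(
  commands=[
    [0,[0,0,0.2],[0.8,0,0.3]],
    [0,[0,-0.8,0.1],[0,0,0]],
    [0,[0,-0.7,-0.2],[0,0,0]],
    [0,[0,0,-0.5],[0,0,0]],
    [0,[0,0,0],[0,0,0]],
  ],
)

```text
time: 5.67
tool_pos: [524.8, -351.5, 37.6]
tcp_rot: [-89.7, -0.2, -0.2]
ft_force: [-1.7, 0.6, -0.3]
finger_gap: 0.0
```

>>> arm_command(
  commands=[
    [0,[-0.04,0.2,0.05],[0,0,0]],
    [0,[0,0.25,0],[0,0,0]],
    [0,[0,0.25,0],[0,0,0]],
  ],
)

```text
time: 5.92
tool_pos: [522.7, -329.0, 38.5]
tcp_rot: [-89.5, -0.1, -0.3]
ft_force: [0.1, 0.1, 0.2]
finger_gap: -0.1
```

>>> arm_command(
  commands=[
    [0,[0,0.25,0],[0,0,0]],
    [0,[0,0.25,0],[0,0,0]],
    [0,[0,0.25,0],[0,0,0]],
  ],
)

```text
time: 6.17
tool_pos: [522.9, -302.1, 39.2]
tcp_rot: [-89.5, -0.1, -0.2]
ft_force: [1.5, -0.4, -0.9]
finger_gap: -0.1
```

>>> arm_command(
  commands=[
    [0,[0,0.25,0],[-0.3,0,0]],
    [0,[0,0.25,0],[0,0,0]],
    [0,[0,0.25,0],[0,0,0]],
  ],
)

```text
time: 6.42
tool_pos: [523.5, -276.4, 40.0]
tcp_rot: [-89.9, -0.2, -0.1]
ft_force: [-0.8, -3.8, -0.4]
finger_gap: -0.4
```

>>> arm_command(
  commands=[
    [0,[0,0.2,0],[0,0,0]],
    [0,[0,0.2,0],[0,0,0]],
    [0,[0,0.2,0],[0,0,0]],
  ],
)

```text
time: 6.67
tool_pos: [523.7, -257.5, 40.9]
tcp_rot: [-90.1, -0.2, -0.1]
ft_force: [0.1, -3.7, 0.4]
finger_gap: -0.2
```

Run:
```python
from h import *
s=sense();print(s['time'],s['tool_pos'],s['tcp_rot'],s['ft_force'])
im=snapshot("wrist");cv2.imwrite("pics/w6.png",im)
a=snapshot("scene")
cv2.imwrite("pics/v6.png",np.hstack([cv2.resize(im[0:330,90:410],(400,412)),cv2.resize(a[185:275,235:325],(400,412))]))
```

```text
6.6667 [ 523.65504666 -257.53094753   40.88465584] [-90.07574194  -0.21345534  -0.09987071] [ 0.07768709 -3.65474389  0.41339515]
```

View pics/v6.png

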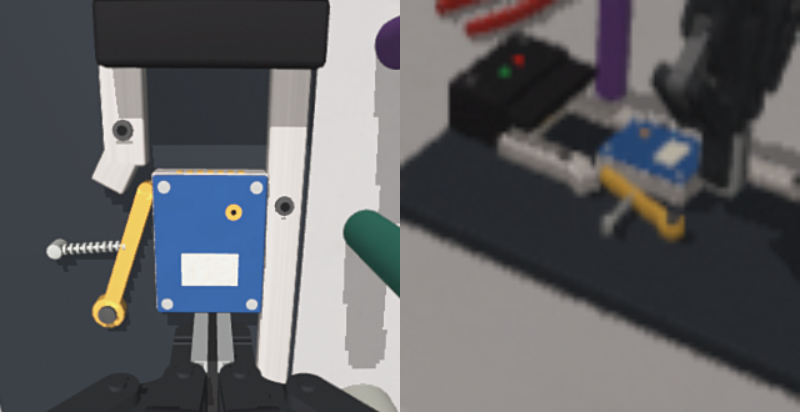

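The module is on the rail, entering the mouth straight, with the catch pressed open and no jam. Continuing.

>>> arm_command(
  commands=[
    [0,[0,0.25,0],[0,0,0]],
    [0,[0,0.25,0],[0,0,0]],
    [0,[0,0.25,-0.03],[0,0,0]],
  ],
)

```text
time: 7.02
tool_pos: [524.1, -234.6, 40.3]
tcp_rot: [-90.1, -0.3, -0.2]
ft_force: [-1.9, -8.4, 6.7]
finger_gap: -0.1
```

>>> arm_command(
  commands=[
    [0,[0,0.2,0],[0,0,0]],
    [0,[0,0.2,0],[0,0,0]],
  ],
)

```text
time: 7.18
tool_pos: [524.1, -222.1, 40.7]
tcp_rot: [-90.2, -0.3, -0.2]
ft_force: [0.1, -3.9, -0.6]
finger_gap: -0.0
```

>>> arm_command(
  commands=[
    [0,[0,0.15,0],[0,0,0]],
    [0,[0,0.12,0],[0,0,0]],
    [0,[0,0.1,0],[0,0,0]],
  ],
)

```text
time: 7.43
tool_pos: [524.1, -209.1, 40.6]
tcp_rot: [-90.2, -0.3, -0.2]
ft_force: [-0.4, -4.6, 0.3]
finger_gap: -0.2
```

>>> arm_command(
  commands=[
    [0,[0,0.1,0],[0,0,0]],
    [0,[0,0.1,0],[0,0,0]],
  ],
)

```text
time: 7.6
tool_pos: [524.1, -206.9, 41.4]
tcp_rot: [-90.7, -0.3, -0.1]
ft_force: [-3.4, -24.8, -0.9]
finger_gap: -0.0
```

That is the hard stop (25 N). Backing off along −y, then up.

>>> arm_command(
  commands=[
    [0,[0,-0.3,0],[0,0,0]],
    [0,[0,-0.5,0],[0,0,0]],
    [0,[0,-0.5,0.3],[0,0,0]],
    [0,[0,-0.5,0.8],[0,0,0]],
    [0,[0,-0.3,0.8],[0,0,0]],
  ],
)

```text
time: 8.02
tool_pos: [519.2, -268.3, 93.6]
tcp_rot: [-90.1, 0.3, 0.0]
ft_force: [0.7, -0.0, -0.3]
finger_gap: 0.1
```

>>> arm_command(
  commands=[
    [0,[0,0,0.8],[0,0,0]],
    [0,[0,0,0.8],[0,0,0]],
    [0,[0,0,0],[0,0,0]],
  ],
)

```text
time: 8.27
tool_pos: [520.3, -273.8, 149.8]
tcp_rot: [-90.1, 0.0, -0.2]
ft_force: [0.4, -0.8, 1.3]
finger_gap: -0.1
```

Run:
```python
from h import *
s=sense();print(s['time'],s['tool_pos'],s['tcp_rot'],s['ft_force'])
im=snapshot("wrist");cv2.imwrite("pics/w7.png",im)
a=snapshot("scene")
hsv=cv2.cvtColor(im,cv2.COLOR_BGR2HSV)
ex=np.array([1,-.0087]);ey=np.array([.0087,1]);O=np.array([494,-245.5])
for lo,hi,z in(((95,100,60),(125,255,255),29),((15,120,100),(30,255,255),22)):
    m=cv2.inRange(hsv,lo,hi);m[:,:120]=0
    m=cv2.morphologyEx(m,cv2.MORPH_CLOSE,np.ones((7,7)))
    c=max(cv2.findContours(m,0,2)[0],key=cv2.contourArea)
    b=cv2.boxPoints(cv2.minAreaRect(c));W=onz("wrist",b,z,s)[:,:2]-O;print(b.round(),np.c_[W@ex,W@ey].round(1).tolist())
cv2.imwrite("pics/v7.png",np.hstack([cv2.resize(im[0:330,90:410],(400,412)),cv2.resize(a[185:275,235:325],(400,412))]))
```

```text
8.2667 [ 520.30544425 -273.75851291  149.805944  ] [-9.01414747e+01  4.69664869e-02 -1.78474472e-01] [ 0.41452949 -0.82864838  1.33653735]
[[236.  43.]
 [290.  43.]
 [290. 102.]
 [236. 102.]] [[7.7, 85.5], [45.1, 85.7], [46.3, 45.9], [7.1, 45.7]]
[[202. 170.]
 [233.  99.]
 [248. 105.]
 [216. 176.]] [[-21.7, -6.8], [4.7, 47.7], [15.5, 42.9], [-10.2, -12.1]]
```

View pics/v7.png

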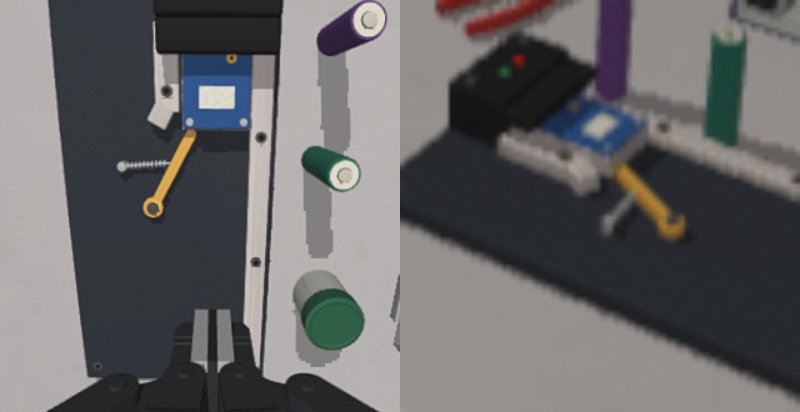

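The module is under the nose with its trailing end at y ≈ 45, and the catch appears to be behind it. I'll compare the catch angle with the starting picture using one method for both.

Run:
```python
from h import *
s1=dict(tool_pos=[483.77052,-276.93983,204.0142],tcp_rot=[-89.84423,.286413,.440244])
s6=dict(tool_pos=[523.65504666,-257.53094753,40.88465584],tcp_rot=[-90.07574194,-0.21345534,-0.09987071])
s=sense()
for f,q in(("w1",s1),("w6",s6),("w7",s),):
    im=cv2.imread(f"pics/{f}.png");hsv=cv2.cvtColor(im,cv2.COLOR_BGR2HSV)
    m=cv2.inRange(hsv,(15,120,100),(30,255,255));m[:,:120]=0
    c=max(cv2.findContours(m,0,2)[0],key=cv2.contourArea);mm=np.zeros_like(m);cv2.drawContours(mm,[c],-1,255,-1)
    v,u=np.nonzero(mm);W=onz("wrist",np.c_[u,v],22,q)[:,:2]
    d=cv2.fitLine(W.astype(np.float32),cv2.DIST_HUBER,0,.01,.01).ravel();a=np.degrees(np.arctan(d[0]/d[1]))
    print(f,"catch angle",a, "tip y",W[:,1].max(),"x max",W[:,0].max(),"n",len(W))
```

```text
w1 catch angle 29.054834 tip y -201.4087558359548 x max 508.0212302275098 n 539
w6 catch angle 19.89543 tip y -197.098850099265 x max 500.7112508218414 n 1860
w7 catch angle 29.05004 tip y -199.96468866990105 x max 506.51279634098177 n 733
```

The catch angle is 29.05°, the same as at the start (19.9° while open), so it is closed behind the module. Handing in.

```bash
python3 -c "
from bench import *
print(hand_in())"
```

```text
the job is handed in; nothing more can be done
None
```

The radio module is seated in the test nest with the brass catch closed behind it, and the job is handed in at about 8.4 s of the 46 s allowed. I pushed it flat against the rail with shut fingertips. I then slid it along the rail, gold contacts first, to the hard stop (about 25 N), backed off and lifted clear. It was never gripped or picked up.

**Last checks:**
- **Module:** its trailing end measured at nest y of about 45 mm, against 44.5 mm nominal when seated. It is square in the pocket under the nose.
- **Catch:** it stands at 29.05°, the same as at the start; it was at 19.9° while the module passed.
- **Bystanders:** I did not measure them. The cells and tin look undisturbed in the last pictures, and the arm never went near the tools.

**What did not go cleanly:**
- **Slide:** on the first try the fingertips crept upward and slid over the lid after about 24 mm. I backed off, came down lower and finished on the second pass.
- **Rail push:** when pressing against the rail, the reading rose briefly to about 25 N sideways and 33 N vertically, and I backed off. I did not find what caused the vertical part.

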